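Right the tipped jar, tuck the mug handle in and shut the splash flap

TASK

On the bathroom shelf the small glass jar has tipped over, and the mug's handle juts out over the front edge so the splash flap cannot shut. Stand the jar gently upright on its base in the gap where it lies, turn the mug on the spot until its handle lies along the shelf, and swing the flap fully shut. Leave the swab tub, the pill box and the eyelash curler as they are.

Things in the scene. Friction and masses are not known exactly. Their poses are not given: they have to be found in the camera images.
- shelf: clear acrylic shelf, blue-tinted edges, fixed to a low tiled wall. Origin: top face of its deck, middle of the front edge; x into the shelf towards the wall, y along it, z up. Deck 106 mm deep (x), 570 mm long, 6 mm thick, with a back upstand and two end cheeks 30 mm high. Things stand in a row along y, about 120 mm apart. Below the deck's front is free space down to the vanity top.
- ledge (a point): tiled ledge behind the shelf: middle of its front top edge, 113 mm in from the shelf's front edge and 23 mm above the deck. The ledge runs 190 mm further back; a low mirror at its back, 177 mm behind this edge, rises 95 mm above it.
- flap (a joint): clear acrylic splash flap, hinged along the deck's front edge: 576 mm long, 56 mm high, 4 mm thick, a blue bead 8 mm thick on its free edge with a thumb grip at the middle. 0 rad = shut: upright at x = 0 of the shelf; grows as the free edge tips out to the shelf's -x (to the robot), stop at 1.22 rad. A stiff hinge (0.06 N m) holds it at any angle; 1 to 2 N at the grip moves it.
- flap_grip (a point): middle of the flap's thumb grip, a blue block at the middle of its free edge: 30 mm wide along the shelf, 10 mm thick, reaching to 92 mm from the hinge line. This point lies 83 mm from the hinge line. Beyond the bead (58 mm from the hinge) its two ends, 30 mm apart along the shelf, can be pinched from above; it can pivot between the fingers as the flap swings
- jar: small amber glass jar with a white screw lid, a plain cylinder 42 mm in diameter and 82 mm long, 100 to 200 g, lying on its side on the deck with its lid roughly towards the front edge. Origin: its middle, on its axis. x points along its axis from base to lid, so the jar is upright when x points up; then its origin is 41 mm above the deck.
- mug: pink ceramic mug standing upright, 68 mm in diameter, 95 mm high, 180 to 340 g. Origin: centre of its underside; z up. Handle on its +y side: a loop of round bar 10 mm thick in the mug's y-z plane, reaching 71 mm from the mug's axis, between 21 and 78 mm above the underside. At the start it points out over the front edge.
- mug_handle (a point): point inside the mug's handle loop, 58 mm from the mug's axis, 50 mm above its underside; the bar passes above, below and outside it, so fingers either side of the loop can pinch the bar here from above
- swab_tub: clear tub of cotton swabs with a white lid and small knob, 71 mm in diameter, 85 mm high, origin at the centre of its underside; a bystander
- pill_box: round flat blue plastic pill box, 72 mm in diameter, 24 mm high, origin at the centre of its underside; a bystander
- curler: steel eyelash curler lying flat, about 90 mm long (its x), 60 mm wide, 18 mm high, origin at the middle of its underside; a bystander

How it is judged (in metres and radians):
At the end, for the whole second after the job is handed in: Jar upright within 0.1 rad, lid up, at rest on the deck within 75 mm of where it lay; mug upright within 30 mm of where it stood, handle along the shelf within 0.5 rad, either side; flap under 0.08 rad; swab tub, pill box and curler within 15 mm of where they were (angle between jar's own x axis and vertical below 0.1 rad and z of jar in the frame of shelf between 0.035 and 0.047 m and distance of jar from where it was at the start of the episode below 0.075 m and linear speed of each of jar, mug below 0.02 m/s and angle between mug's own z axis and vertical below 0.1 rad and angle between the y axis of mug and the y axis of shelf, either way round below 0.5 rad and distance of mug from where it was at the start of the episode below 0.03 m and value of joint flap below 0.08 rad and distance of each of swab_tub, pill_box, curler from where it was at the start of the episode below 0.015 m); the robot touches nothing.
It fails at once if the jar is banged or pressed down hard (over 30 N on the shelf) (contact force between jar and shelf above 30 N).
It fails at once if the jar is dropped: it falls free, touched by nothing, at over 0.3 m/s (contact force between jar and anything else below 0.02 N and linear speed of jar above 0.3 m/s).
It fails at once if the swab tub, pill box or curler is shifted by 15 mm or more (distance of any of swab_tub, pill_box, curler from where it was at the start of the episode above 0.015 m).
It fails at once if the mug is tipped by more than 0.5 rad (angle between mug's own z axis and vertical above 0.5 rad).
It fails at once if the jar or the mug falls off the shelf (z of jar in the frame of shelf below -0.01 m or z of mug in the frame of shelf below -0.02 m).
It also fails if it takes over 67 s, if anything falls off the work surface, if the arm or the gripper's body presses on something with over 40 N, if the wrist force passes 120 N, or if a joint passes its speed limit or range.

ROBOT

A 6-joint arm with a two-finger parallel gripper is mounted at the origin on the work surface. World frame = base frame: x ahead of the robot, y to its left, z up, the work surface at z = 0. Lengths are in mm, angles in rad, forces in N, time in s.
With the tool pointing down it reaches from about 350 to 875 mm from the base axis. Payload 4.2 kg.
Tool frame: the origin (TCP) lies on the centre line of the jaws, within the pads' length; the fingertips stand 14 mm ahead of it and the grasp point (between the pads) lies 5 mm behind it (tcp_to_tips is the distance from the TCP to the fingertips, in mm); z points along the fingers, y is the direction in which the jaws open and shut (so a half turn about z gives the same grasp; the last joint's range is limited). The gripper opens to 85 mm and grips with 20 to 120 N. Pads are 22 mm wide; open, the fingers measure 114 mm over their backs; the gripper's body (76 mm by 85 mm) begins 54 mm behind the grasp point. The pads swing forward as they close: fully open they stand 13 mm farther back than shut.
Start: joints at [-1.017, 0.385, 0.008, 0, -1.194, -0.259], TCP at [181.609, -598.011, 245.312] pointing down, gripper open.
Joint ranges: [-3.14, 3.14], [-1.21, 2.06], [-1.07, 1.41], [-3.16, 2.05], [-2.99, -0.16], [-3.1, 3.1]. Speed limits (rad/s): [2.79, 2.79, 3.14, 3.14, 3.14, 3.14].

INTERFACE

Orientations are given as a unit quaternion [x, y, z, w].
In Python, from bench import read_state, get_image, job_done, tcp_to_tips gives the robot as it stands. The module is installed in compiled form; this text tells all that it offers.
- The arm moves only by the tool play_rows, never from a script. Its argument "targets" is a list of rows, each an object of numbers: "gripper": the gripper's target within -1 to 1 (shut at 1, half-way at 0, fully open at -1); "tx", "ty", "tz": the shift along the tool's x, y, z scaled (see below); "spin": the turn about the tool's z scaled (see below). A call has 1 to 12 rows; each row is the pose to reach, as a shift and turn from the pose commanded when the call began, along the tool's axes at that moment; what a row does not reach only later rows make up. The controller multiplies each number of a shift by 0.25 m and each number of a turn by pi/4 rad. A row lasts 1/8 s, in which the tool goes at most 62.5 mm and 10.7 degrees, less where a joint would pass 70% of its speed; a pose out of reach is approached as far as the arm can. A call with a number of a shift or a turn outside -1 to 1 is refused whole. A call with a gripper value outside its range is refused whole. The fingers move at their own pace and stop on an object; the grip force is fixed at half the most. Time passes only in rows, so rows that repeat a pose let the fingers close. It gives the time, the measured TCP pose, the force and the opening at its end, in the units of the state.
- read_state(): the state, without advancing time (a new reading comes with each control period).
- get_image(name): name is "scene" or "top"; returns a dict with "frame" (420x560x3 uint8, red, green, blue), "depth" (420x560 float32, mm along the optical axis (not along the pixel's ray), 0 where there is no reading), "mtx" (3x3 intrinsics, pixels), "world_to_cam" (4x4, takes a point from world to camera coordinates). Camera axes: x right, y up, looking along -z (the intrinsics and any distortion apply to the point x, -y, -z); pixel columns grow to the right and rows downward; lengths in mm; the calibration is good to about 2 mm. A picture is of the moment at which its call begins.
- job_done(): hands the job in, once; it reports no verdict.
The state is a dict: "clock": time; "joints": joint angles; "joint_vel": joint speeds; "joint_efforts": joint torques, N m; "position": TCP position; "ee_rot": TCP orientation; "contact_force": force on the tool from outside, world axes, zero at the start; "wrist_torque": the same for the moment, N m; "gripper_width": finger opening in mm.
Only numpy, scipy, OpenCV 4.12 (cv2) and the standard library are available. Lean on these libraries where they do the work, as an engineer would, in place of code of your own. Each camera call takes 0.05 s, during which the arm holds its last target.

## Working session

There is one attempt and no reset: what is moved stays moved. The work goes in short steps, Python scripts to look and compute and a tool call to move; the robot and the scene stay as the last step left them, time stands still between calls to the robot, and variables do not carry over. Pictures are saved under pics/ and viewed, and the job is handed in when it is done.

Besides the shell and the picture viewer there is one more tool, called after ">>>" in YAML: its name, and indented under it one key for each argument. play_rows: Moves the arm, as the interface text tells. Its arguments: {"type":"object","properties":{"targets":{"type":"array","items":{"type":"object","properties":{"gripper":{"type":"number"},"tx":{"type":"number","minimum":-1,"maximum":1},"ty":{"type":"number","minimum":-1,"maximum":1},"tz":{"type":"number","minimum":-1,"maximum":1},"spin":{"type":"number","minimum":-1,"maximum":1}}}}},"required":["targets"]}

```bash
mkdir -p pics; ls; cat > h.py <<'E'
import numpy as np, cv2
from bench import *
def grab(tag):
    out={}
    for n in("scene","top"):
        d=get_image(n); out[n]=d
        cv2.imwrite(f"pics/{tag}_{n}.png",d["frame"][:,:,::-1])
    np.savez(f"{tag}.npz",**{f"{n}_{k}":v for n,d in out.items() for k,v in d.items()})
    return out
def pts(d):
    z=d["depth"].astype(float); K=d["mtx"]; v,u=np.mgrid[:z.shape[0],:z.shape[1]]
    x=(u-K[0,2])/K[0,0]*z; y=(v-K[1,2])/K[1,1]*z
    P=np.stack([x,-y,-z,np.ones_like(z)],-1)
    return (P@np.linalg.inv(d["world_to_cam"]).T)[...,:3]
def load(tag,n):
    f=np.load(f"{tag}.npz"); return {k:f[f"{n}_{k}"] for k in("frame","depth","mtx","world_to_cam")}
E
python3 - <<'E'
from h import *
o=grab("a"); print(read_state())
for n in o: print(n,o[n]["mtx"],np.linalg.inv(o[n]["world_to_cam"]).round(2))
E
```

```text
pics
{'clock': 0.1, 'joints': array([-1.01738439e+00,  3.85475179e-01,  6.79174485e-03, -4.11597153e-04,
       -1.19401949e+00, -2.58611815e-01]), 'joint_vel': array([-0.00020327,  0.00023371,  0.00144121,  0.0020729 , -0.00089903,
       -0.00106626]), 'joint_efforts': array([-5.15077390e-04, -3.93320346e+01,  1.88929027e+01,  4.19795752e+00,
       -2.57539847e-03,  1.04256307e-05]), 'position': array([ 181.47321073, -597.56744745,  244.34858201]), 'ee_rot': array([-1.46791740e-01,  9.89166942e-01,  9.51346306e-04, -2.00763674e-04]), 'contact_force': array([-0.44880813,  0.25401576,  0.33838342]), 'wrist_torque': array([-0.0211034 , -0.00334879,  0.05869014]), 'gripper_width': 85.47769960127765}
scene [[383.29661451   0.         279.9125439 ]
 [  0.         383.29661451 212.24813142]
 [  0.           0.           1.        ]] [[ 8.5000e-01 -3.6000e-01  3.9000e-01  8.9773e+02]
 [ 5.3000e-01  5.7000e-01 -6.3000e-01 -4.7327e+02]
 [ 0.0000e+00  7.4000e-01  6.7000e-01  7.2901e+02]
 [ 0.0000e+00  0.0000e+00  0.0000e+00  1.0000e+00]]
top [[481.58472415   0.         276.78468982]
 [  0.         481.58472415 209.83242976]
 [  0.           0.           1.        ]] [[ 2.0000e-02  1.0000e+00 -8.0000e-02  4.9232e+02]
 [-1.0000e+00  2.0000e-02 -1.0000e-02  2.3640e+01]
 [-1.0000e-02  8.0000e-02  1.0000e+00  1.2785e+03]
 [ 0.0000e+00  0.0000e+00  0.0000e+00  1.0000e+00]]
```

View pics/a_scene.png

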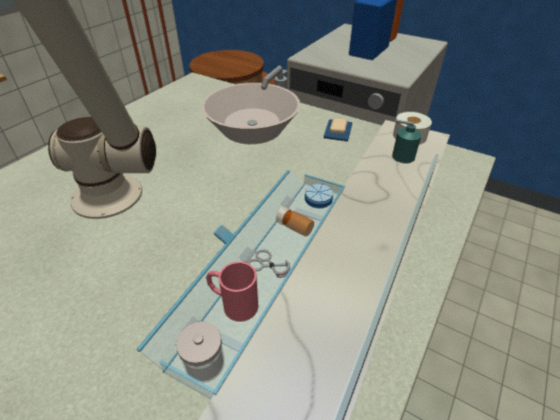

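View pics/a_top.png

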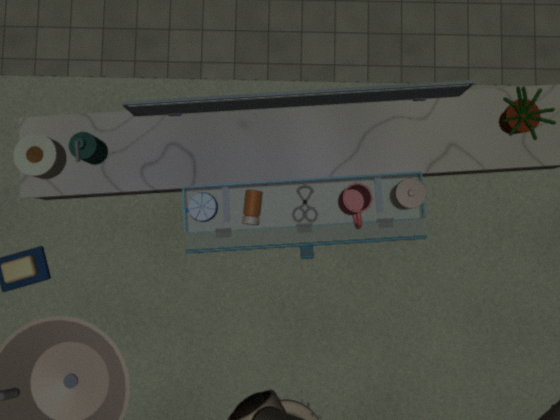

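```bash
python3 - <<'E'
from h import *
for n in("top","scene"):
    d=load("a",n);P=pts(d);np.set_printoptions(suppress=True)
    px={"top":[(202,206),(253,195),(251,219),(305,190),(354,200),(357,222),(409,194),(306,252),(220,244),(400,238),(290,228),(330,217),(186,250),(424,237),(300,160),(280,189),(280,235)],
    "scene":[(319,194),(298,220),(284,215),(268,260),(240,275),(215,283),(199,342),(224,235),(180,310),(270,200),(330,250)]}[n]
    for u,v in px: print(n,u,v,P[v,u].round(1),d["frame"][v,u])
    im=d["frame"][:,:,::-1]
    c=im[165:270,170:440] if n=="top" else im[160:385,130:360]
    f=2.96 if n=="top" else 2.6
    c=cv2.resize(c,None,fx=f,fy=f,interpolation=cv2.INTER_CUBIC)
    cv2.imwrite(f"pics/a2_{n}.png",np.clip(c*1.6,0,255).astype(np.uint8))
E
```

```text
top 202 206 [586.2 213.7 121.3] [ 83  96 108]
top 253 195 [613.7  90.3 138.7] [94 63 39]
top 251 219 [556.7  93.7 134.6] [103 105 103]
top 305 190 [634.  -35.6  91.5] [90 94 89]
top 354 200 [ 610.9 -155.9   99.6] [99 68 69]
top 357 222 [ 553.2 -152.8  169. ] [78 42 44]
top 409 194 [ 619.5 -269.5  179.4] [79 75 71]
top 306 252 [481.4 -38.1 140.1] [44 55 62]
top 220 244 [495.8 167.9 117.2] [76 85 76]
top 400 238 [ 519.7 -263.1  123.1] [50 75 82]
top 290 228 [538.8  -0.2  97.9] [77 83 78]
top 330 217 [568.3 -98.4  92.3] [94 99 95]
top 186 250 [479.6 247.8 124.4] [52 65 65]
top 424 237 [ 523.3 -319.9  124.9] [41 68 73]
top 300 160 [703.8 -20.7 119.8] [89 90 90]
top 280 189 [635.   26.4  93.2] [95 95 95]
top 280 235 [520.8  23.9 109.1] [77 86 78]
scene 319 194 [591.8 208.5 118.1] [137 170 189]
scene 298 220 [602.4  83.3 134.3] [166 115  65]
scene 284 215 [563.4  86.8 127.9] [127  93  72]
scene 268 260 [593.8 -28.4 101.9] [133 135 132]
scene 240 275 [ 593.2 -123.1  151.8] [104  59  61]
scene 215 283 [ 538.9 -138.6  106.7] [178 190 177]
scene 199 342 [ 629.8 -278.3  176. ] [123 116 110]
scene 224 235 [489.3 -41.8 133.3] [ 96 141 157]
scene 180 310 [ 528.5 -226.5  116.1] [173 184 171]
scene 270 200 [498.6 126.9 115.3] [176 188 174]
scene 330 250 [698.2  55.5 116. ] [192 189 171]
```

View pics/a2_top.png

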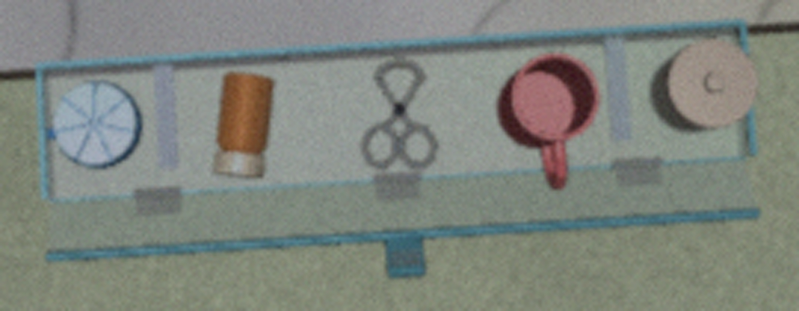

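View pics/a2_scene.png

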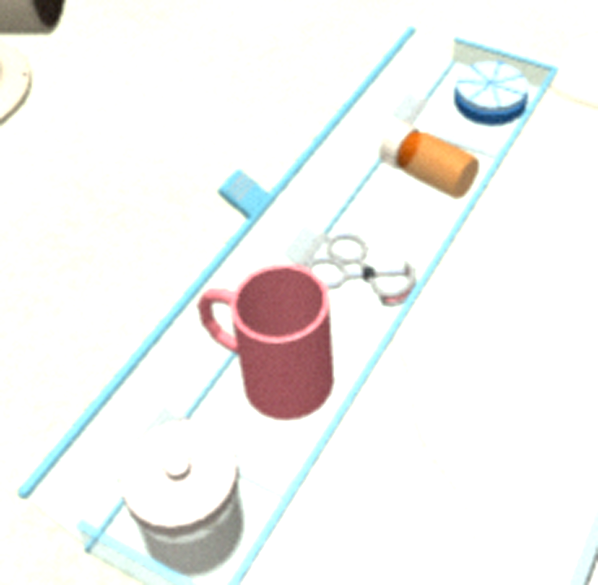

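```bash
cat >> h.py <<'E'
def ray(d,u,v,z):
    K=d["mtx"];T=np.linalg.inv(d["world_to_cam"]);c=T[:3,3]
    r=T[:3,:3]@np.array([(u-K[0,2])/K[0,0],-(v-K[1,2])/K[1,1],-1]); return c+r*(z-c[2])/r[2]
E
python3 - <<'E'
from h import *
np.set_printoptions(suppress=True,precision=1)
print("tips",tcp_to_tips() if callable(tcp_to_tips) else tcp_to_tips)
d=load("a","top");s=load("a","scene")
f=lambda u,v,z:ray(d,170+u/2.96,165+v/2.96,z)
a,b=f(48,199,95),f(755,155,95);print("front",a,b,"yaw",np.arctan2(-(b-a)[0],(-(b-a))[1]), "mid",(a+b)/2,np.linalg.norm(a-b))
a,b=f(40,67,125),f(745,24,125);print("back",a,b)
g=lambda u,v,z:ray(s,130+u/2.6,160+v/2.6,z)
a,b=g(455,65,95),g(90,549,95);print("scene front",a,b)
# masks
P=pts(d);hsv=cv2.cvtColor(d["frame"],cv2.COLOR_RGB2HSV);H,S,V=cv2.split(hsv)
box=np.zeros(H.shape,bool);box[165:270,170:440]=1
m=box&(H<20)&(S>110)&(P[...,2]>100);m[:,300:]=0
def big(m):
    n,l,st,_=cv2.connectedComponentsWithStats(m.astype(np.uint8));k=1+np.argmax(st[1:,4]);return l==k
m=big(m);v,u=np.nonzero(m);rr=cv2.minAreaRect(np.c_[u,v].astype(np.float32));print("jar amber px",rr)
c=[ray(d,*p,116) for p in cv2.boxPoints(rr)];print(np.array(c))
# mug rim
mm=box&((H>165)|(H<8))&(S>60);mm[:,:330]=0;mm=big(mm);v,u=np.nonzero(mm);print("mug px",u.min(),u.max(),v.min(),v.max())
q=P[mm];sel=q[:,2]>180;print("rim",q[sel].min(0),q[sel].max(0),sel.sum());(e)=cv2.minEnclosingCircle(q[sel][:,:2].astype(np.float32));print(e)
sel=(q[:,2]>110)&(q[:,2]<176)&(q[:,0]<575);print("handle",q[sel][:, :].mean(0),sel.sum());hh=q[sel];print(hh[np.argsort(hh[:,0])][::4])
k=(P[...,2]>125)&(P[...,2]<145)&(S>110)&(H<20);k[:,300:]=0;print("jar pts",P[k&box].min(0),P[k&box].max(0),np.percentile(P[k&box][:,2],95))
E
```

```text
tips 14.0
front [522.8 254.6  95. ] [ 572.3 -331.5   95. ] yaw -0.0842973826349793 mid [547.6 -38.4  95. ] 588.1715954933803
back [629.4 259.3 125. ] [ 677.1 -314.4  125. ]
scene front [531.1 248.1  95. ] [ 576.5 -321.3   95. ]
jar amber px ((252.2865753173828, 202.9207305908203), (15.570846557617188, 25.6201171875), 6.340191841125488)
[[567.5 114.2 116. ]
 [629.6 109.  116. ]
 [626.2  71.3 116. ]
 [564.1  76.6 116. ]]
mug px 338 371 183 228
rim [ 492.3 -181.6  180.4] [ 641.6   23.6 1278.5] 178
((559.97314453125, -76.10359191894531), 120.51795196533203)
handle [ 557.7 -155.3  150.3] 91
[[ 540.1 -159.9  154.2]
 [ 542.1 -156.7  159.5]
 [ 544.3 -156.2  162.7]
 [ 544.7 -153.3  151.5]
 [ 546.7 -158.4  162.9]
 [ 548.5 -159.1  172.7]
 [ 550.4 -154.1  131.3]
 [ 552.9 -156.8  129. ]
 [ 553.2 -157.1  170.9]
 [ 555.2 -154.1  175. ]
 [ 555.5 -152.9  168.3]
 [ 557.7 -156.7  172.9]
 [ 558.  -157.4  124.8]
 [ 560.6 -155.8  119.6]
 [ 562.2 -158.6  175. ]
 [ 563.  -158.   120.4]
 [ 564.5 -156.4  174.2]
 [ 565.9 -156.7  113.1]
 [ 567.9 -155.7  119.4]
 [ 568.9 -151.5  175.8]
 [ 570.2 -153.3  119.3]
 [ 572.6 -153.3  119.3]
 [ 573.6 -151.8  174.1]]
jar pts [564.4  71.8 125. ] [626.6 111.7 143.3] 138.46726846020184
```

```bash
cat >> h.py <<'E'
from scipy.spatial.transform import Rotation as R
def rel(x,y,z,psi=None,start=None):
    s=read_state() if start is None else start
    r=R.from_quat(s["ee_rot"]);M=r.as_matrix();cur=np.arctan2(-M[0,1],M[1,1])
    t=M.T@(np.array([x,y,z])-s["position"])/250
    sp=0 if psi is None else -(psi-cur)/(np.pi/4)
    return t.round(3),round(sp,3),"cur psi",round(cur,3),s["position"].round(1),s["clock"]
E
python3 - <<'E'
from h import *
print(rel(562,96,230,-.085))
E
```

```text
(array([-2.262,  2.213,  0.061]), np.float64(0.483), 'cur psi', np.float64(0.295), array([ 181.5, -597.6,  244.3]), 0.1)
```

>>> play_rows:
  targets:
    - {"tx":-0.2,"ty":0.2,"tz":0,"spin":0,"gripper":-1}
    - {"tx":-0.4,"ty":0.39,"tz":0,"spin":0,"gripper":-1}
    - {"tx":-0.6,"ty":0.59,"tz":0,"spin":0,"gripper":-1}
    - {"tx":-0.8,"ty":0.78,"tz":0,"spin":0,"gripper":-1}
    - {"tx":-1.0,"ty":0.98,"tz":0,"spin":0,"gripper":-1}

```text
clock: 0.72
position: [332.2, -322.1, 245.1]
ee_rot: [-0.147, 0.989, 0.0, -0.0]
contact_force: [0.6, -0.5, 0.1]
gripper_width: 85.8
```

>>> play_rows:
  targets:
    - {"tx":-0.2,"ty":0.2,"tz":0,"spin":0,"gripper":-1}
    - {"tx":-0.4,"ty":0.39,"tz":0,"spin":0,"gripper":-1}
    - {"tx":-0.6,"ty":0.59,"tz":0,"spin":0,"gripper":-1}
    - {"tx":-0.8,"ty":0.78,"tz":0,"spin":0,"gripper":-1}
    - {"tx":-1.0,"ty":0.98,"tz":0,"spin":0,"gripper":-1}
    - {"tx":-1.0,"ty":0.98,"tz":0,"spin":0.24,"gripper":-1}
    - {"tx":-1.0,"ty":0.98,"tz":0,"spin":0.48,"gripper":-1}
    - {"tx":-1.0,"ty":0.98,"tz":0,"spin":0.48,"gripper":-1}

```text
clock: 1.72
position: [499.6, -16.4, 244.7]
ee_rot: [0.04, 0.999, -0.0, -0.001]
contact_force: [0.3, -0.9, -0.3]
gripper_width: 85.3
```

```bash
python3 - <<'E'
from h import *
print(rel(562,96,200,-.085))
E
```

```text
(array([-0.214,  0.468,  0.179]), np.float64(0.007), 'cur psi', np.float64(-0.079), array([499.6, -16.4, 244.7]), 1.725)
```

>>> play_rows:
  targets:
    - {"tx":-0.1,"ty":0.23,"tz":0.0,"spin":0,"gripper":-1}
    - {"tx":-0.214,"ty":0.468,"tz":0.1,"spin":0.007,"gripper":-1}
    - {"tx":-0.214,"ty":0.468,"tz":0.28,"spin":0.007,"gripper":-1}
    - {"tx":-0.214,"ty":0.468,"tz":0.28,"spin":0.007,"gripper":-1}

```text
clock: 2.22
position: [560.2, 94.4, 171.4]
ee_rot: [0.043, 0.999, -0.002, -0.005]
contact_force: [-0.3, 0.0, 1.4]
gripper_width: 85.6
```

```bash
python3 - <<'E'
from h import *
print(rel(562,96,112,-.085))
o=grab("b")
for n,(a,b,c,d) in {"top":(170,270,180,320),"scene":(150,300,200,380)}.items():
    cv2.imwrite(f"pics/b2_{n}.png",cv2.resize(o[n]["frame"][a:b,c:d,::-1],None,fx=4,fy=4))
E
```

```text
(array([-0.009,  0.008,  0.238]), np.float64(-0.001), 'cur psi', np.float64(-0.086), array([560.2,  94.4, 171.4]), 2.225)
```

View pics/b2_scene.png

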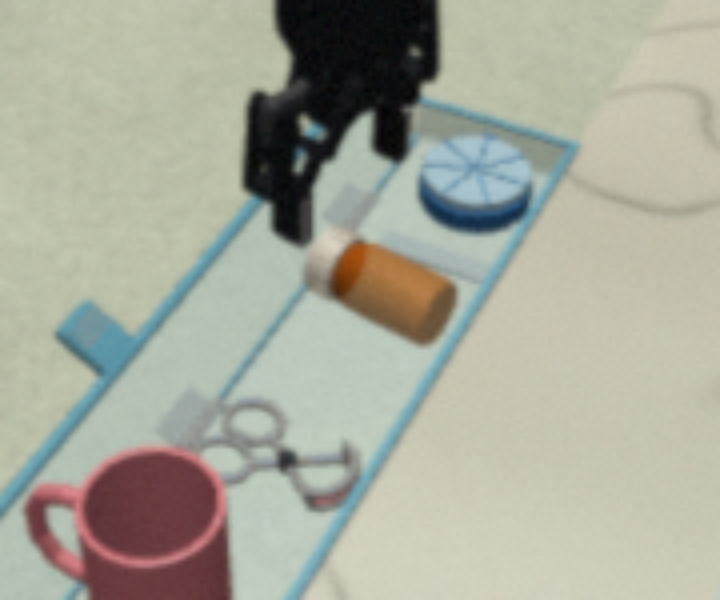

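View pics/b2_top.png

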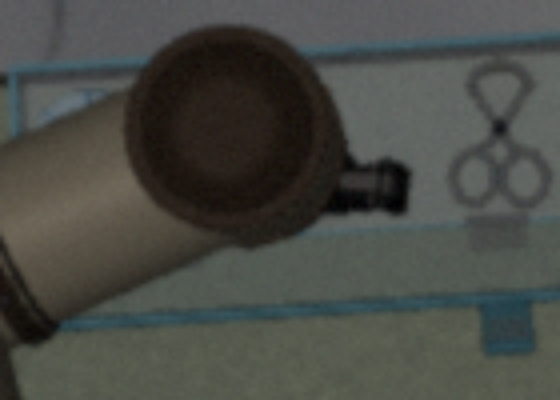

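>>> play_rows:
  targets:
    - {"tx":-0.009,"ty":0.008,"tz":0.12,"spin":0,"gripper":-1}
    - {"tx":-0.009,"ty":0.008,"tz":0.2,"spin":0,"gripper":-1}
    - {"tx":-0.009,"ty":0.008,"tz":0.238,"spin":0,"gripper":-1}
    - {"tx":-0.009,"ty":0.008,"tz":0.238,"spin":0,"gripper":-1}

```text
clock: 2.82
position: [565.6, 96.7, 117.0]
ee_rot: [0.044, 0.999, 0.0, 0.001]
contact_force: [-0.7, -0.7, 0.5]
gripper_width: 85.4
```

>>> play_rows:
  targets:
    - {"tx":0,"gripper":-0.3}
    - {"tx":0,"gripper":-0.15}
    - {"tx":0,"gripper":-0.05}
    - {"tx":0,"gripper":0.05}
    - {"tx":0,"gripper":0.1}
    - {"tx":0,"gripper":0.1}
    - {"tx":0,"gripper":0.1}

```text
invalid input
```

>>> play_rows:
  targets:
    - {"tx":0,"ty":0,"tz":0,"spin":0,"gripper":-0.3}
    - {"tx":0,"ty":0,"tz":0,"spin":0,"gripper":-0.1}
    - {"tx":0,"ty":0,"tz":0,"spin":0,"gripper":0.0}
    - {"tx":0,"ty":0,"tz":0,"spin":0,"gripper":0.1}
    - {"tx":0,"ty":0,"tz":0,"spin":0,"gripper":0.1}
    - {"tx":0,"ty":0,"tz":0,"spin":0,"gripper":0.1}

```text
clock: 3.58
position: [565.3, 97.2, 116.6]
ee_rot: [0.044, 0.999, 0.0, 0.0]
contact_force: [-1.8, -0.4, 5.3]
gripper_width: 40.3
```

>>> play_rows:
  targets:
    - {"tx":0,"ty":0,"tz":-0.02,"spin":0,"gripper":0.1}
    - {"tx":0,"ty":0,"tz":-0.05,"spin":0,"gripper":0.1}
    - {"tx":0,"ty":0,"tz":-0.08,"spin":0,"gripper":0.1}
    - {"tx":0,"ty":0,"tz":-0.1,"spin":0,"gripper":0.1}
    - {"tx":0,"ty":0,"tz":-0.1,"spin":0,"gripper":0.1}

```text
clock: 4.2
position: [565.4, 97.2, 141.4]
ee_rot: [0.044, 0.999, 0.0, 0.0]
contact_force: [-0.1, -0.2, -2.1]
gripper_width: 39.9
```

```bash
cat >> h.py <<'E'
def look(tag,a=150,b=300,c=200,d=380,f=4):
    o=grab(tag);cv2.imwrite(f"pics/{tag}_z.png",cv2.resize(o["scene"]["frame"][a:b,c:d,::-1],None,fx=f,fy=f))
    s=read_state();print(s["clock"],s["position"].round(1),s["contact_force"].round(1),s["gripper_width"])
    return o
E
python3 -c "
from h import *
look('c')"
```

```text
4.3 [565.   97.1 140.7] [-0.7 -0.4 -1. ] 40.611682034302746
```

View pics/c_z.png

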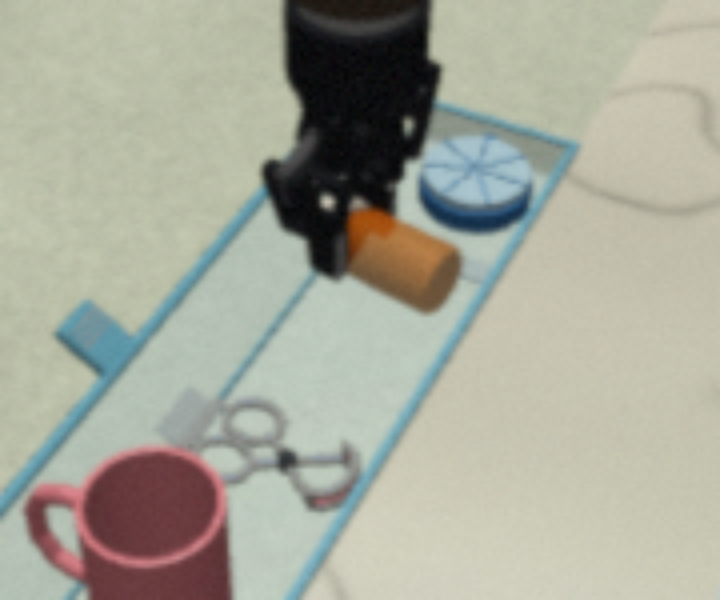

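>>> play_rows:
  targets:
    - {"tx":0,"ty":0,"tz":0.04,"spin":0,"gripper":0.1}
    - {"tx":0,"ty":0,"tz":0.08,"spin":0,"gripper":0.1}
    - {"tx":0,"ty":0,"tz":0.096,"spin":0,"gripper":0.1}
    - {"tx":0,"ty":0,"tz":0.098,"spin":0,"gripper":0.1}
    - {"tx":0,"ty":0,"tz":0.098,"spin":0,"gripper":0.1}
    - {"tx":0,"ty":0,"tz":0.098,"spin":0,"gripper":0.06}
    - {"tx":0,"ty":0,"tz":0.098,"spin":0,"gripper":0.06}
    - {"tx":0,"ty":0,"tz":0.098,"spin":0,"gripper":0.06}

```text
clock: 5.3
position: [564.3, 96.8, 116.6]
ee_rot: [0.044, 0.999, -0.0, -0.001]
contact_force: [-5.0, 0.3, 5.5]
gripper_width: 40.2
```

>>> play_rows:
  targets:
    - {"tx":0,"ty":0,"tz":0,"spin":0,"gripper":0.04}
    - {"tx":0,"ty":0,"tz":0,"spin":0,"gripper":0.04}

```text
clock: 5.55
position: [564.6, 96.9, 116.4]
ee_rot: [0.044, 0.999, -0.0, -0.001]
contact_force: [-4.9, 0.1, 4.9]
gripper_width: 41.3
```

>>> play_rows:
  targets:
    - {"tx":0,"ty":0,"tz":0,"spin":0,"gripper":0.02}
    - {"tx":0,"ty":0,"tz":0,"spin":0,"gripper":0.02}

```text
clock: 5.8
position: [565.1, 97.1, 116.3]
ee_rot: [0.044, 0.999, -0.0, -0.0]
contact_force: [-3.6, 0.0, 2.9]
gripper_width: 41.7
```

>>> play_rows:
  targets:
    - {"tx":0,"ty":0,"tz":0,"spin":0,"gripper":0.0}
    - {"tx":0,"ty":0,"tz":0,"spin":0,"gripper":0.0}

```text
clock: 6.05
position: [565.7, 97.3, 116.1]
ee_rot: [0.044, 0.999, 0.0, 0.001]
contact_force: [0.3, -0.6, -0.3]
gripper_width: 43.0
```

>>> play_rows:
  targets:
    - {"tx":0,"ty":0,"tz":0,"spin":0,"gripper":0.02}
    - {"tx":0,"ty":0,"tz":0,"spin":0,"gripper":0.02}
    - {"tx":0,"ty":0,"tz":0,"spin":0,"gripper":0.02}
    - {"tx":0,"ty":0,"tz":-0.02,"spin":0,"gripper":0.02}
    - {"tx":0,"ty":0,"tz":-0.04,"spin":0,"gripper":0.02}
    - {"tx":0,"ty":0,"tz":-0.06,"spin":0,"gripper":0.02}
    - {"tx":0,"ty":0,"tz":-0.08,"spin":0,"gripper":0.02}
    - {"tx":0,"ty":0,"tz":-0.08,"spin":0,"gripper":0.02}

```text
clock: 7.05
position: [565.3, 97.2, 137.0]
ee_rot: [0.044, 0.999, 0.0, 0.0]
contact_force: [-1.4, -0.1, 0.6]
gripper_width: 42.1
```

```bash
python3 -c "
from h import *
look('d')"
```

```text
7.15 [565.   97.1 136.5] [ 0.6  0.1 -0.7] 41.798026409573914
```

View pics/d_z.png

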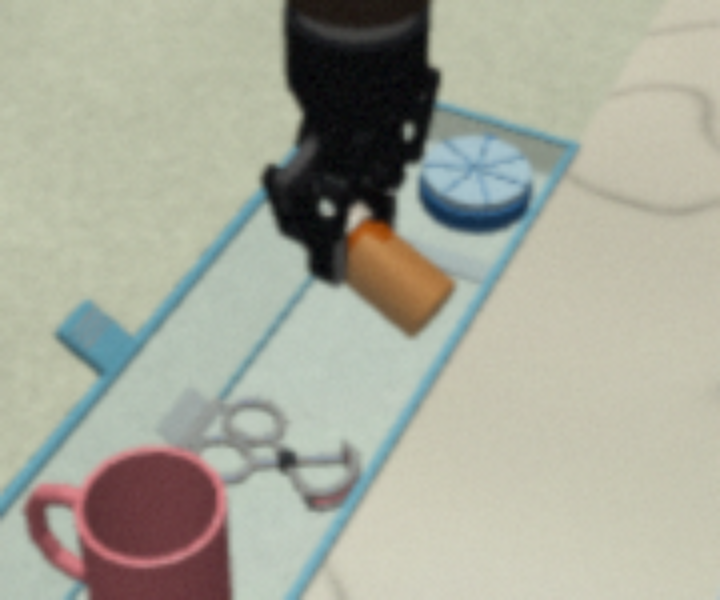

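>>> play_rows:
  targets:
    - {"tx":0,"ty":0,"tz":-0.02,"spin":0,"gripper":0.02}
    - {"tx":0,"ty":0,"tz":-0.04,"spin":0,"gripper":0.02}
    - {"tx":-0.01,"ty":0,"tz":-0.06,"spin":0,"gripper":0.02}
    - {"tx":-0.02,"ty":0,"tz":-0.08,"spin":0,"gripper":0.02}
    - {"tx":-0.03,"ty":0,"tz":-0.1,"spin":0,"gripper":0.02}
    - {"tx":-0.04,"ty":0,"tz":-0.12,"spin":0,"gripper":0.02}
    - {"tx":-0.04,"ty":0,"tz":-0.12,"spin":0,"gripper":0.02}

```text
clock: 8.02
position: [575.7, 96.3, 167.0]
ee_rot: [0.044, 0.999, 0.0, 0.001]
contact_force: [-0.7, -0.1, 1.2]
gripper_width: 41.7
```

```bash
python3 -c "
from h import *
look('e')"
```

```text
8.125 [575.5  96.3 166.9] [-0.2 -1.1  2.1] 41.696276033190394
```

View pics/e_z.png

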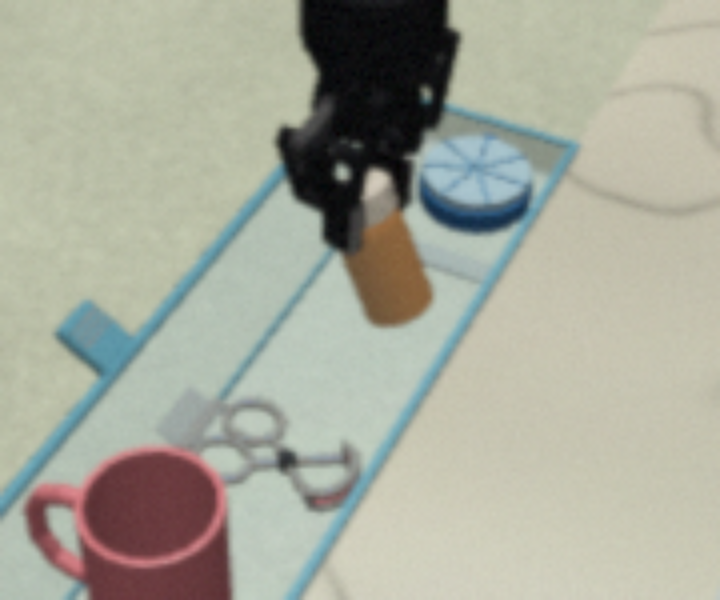

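>>> play_rows:
  targets:
    - {"tx":0,"ty":0,"tz":-0.01,"spin":0,"gripper":0.02}
    - {"tx":0,"ty":0,"tz":-0.02,"spin":0,"gripper":0.02}
    - {"tx":0,"ty":0,"tz":-0.02,"spin":0,"gripper":0.015}
    - {"tx":0,"ty":0,"tz":-0.02,"spin":0,"gripper":0.015}

```text
clock: 8.62
position: [575.2, 96.3, 171.5]
ee_rot: [0.044, 0.999, 0.0, 0.0]
contact_force: [-0.3, -0.6, -0.3]
gripper_width: 42.0
```

```bash
python3 -c "
from h import *
o=look('f');d=o['scene'];P=pts(d);H,S,V=cv2.split(cv2.cvtColor(d['frame'],cv2.COLOR_RGB2HSV))
m=(H<20)&(S>90)&(P[...,2]>90)&(P[...,2]<175)&(abs(P[...,1]-95)<40)&(P[...,0]>540)&(P[...,0]<660)
q=P[m]
for z in range(92,172,6):
  w=q[abs(q[:,2]-z)<3]
  if len(w)>5: print(z,len(w),w[:,:2].mean(0).round(1),w[:,:2].min(0).round(1),w[:,:2].max(0).round(1))
"
```

```text
8.725 [575.2  96.3 171.4] [-0.3  0.5 -0.3] 42.19642152526559
104 25 [610.2  79.5] [591.3  73.3] [620.8  95.1]
110 26 [609.7  78.9] [592.8  72.2] [621.5  93.1]
116 29 [608.3  78. ] [592.1  72.2] [622.   91.8]
122 32 [608.8  78.3] [590.9  72.4] [621.1  93. ]
128 28 [610.1  78.4] [590.6  71.7] [623.1  92.8]
134 33 [609.3  78.4] [589.9  71.9] [622.5  94.8]
140 27 [611.4  78.6] [594.8  72.4] [622.8  92.2]
146 34 [610.   77.5] [593.5  71.6] [622.8  92.7]
152 43 [610.3  79.3] [591.3  71.7] [623.9  93.7]
158 13 [608.5  77.6] [594.5  72.4] [624.3  87.4]
```

View pics/f_z.png

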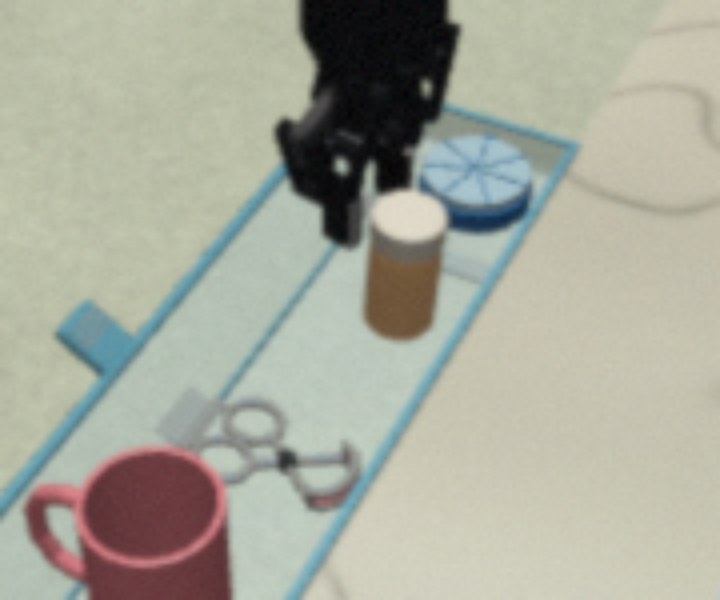

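>>> play_rows:
  targets:
    - {"tx":0,"ty":0,"tz":0,"spin":0,"gripper":-0.1}
    - {"tx":0,"ty":0,"tz":0,"spin":0,"gripper":-0.5}
    - {"tx":0,"ty":0,"tz":0,"spin":0,"gripper":-1}
    - {"tx":0,"ty":0,"tz":0,"spin":0,"gripper":-1}
    - {"tx":0,"ty":0,"tz":-0.15,"spin":0,"gripper":-1}
    - {"tx":0,"ty":0,"tz":-0.3,"spin":0,"gripper":-1}
    - {"tx":0,"ty":0,"tz":-0.36,"spin":0,"gripper":-1}
    - {"tx":0,"ty":0,"tz":-0.36,"spin":0,"gripper":-1}

```text
clock: 9.72
position: [575.2, 96.4, 261.9]
ee_rot: [0.044, 0.999, 0.001, 0.001]
contact_force: [-0.2, 0.3, 0.5]
gripper_width: 85.4
```

```bash
python3 -c "
from h import *
o=look('g');d=o['scene'];P=pts(d);H,S,V=cv2.split(cv2.cvtColor(d['frame'],cv2.COLOR_RGB2HSV))
m=(P[...,2]>172)&(P[...,2]<185)&(abs(P[...,1]-93)<35)&(P[...,0]>560)&(P[...,0]<650);q=P[m];print(len(q),q.mean(0),q.std(0),q.min(0),q.max(0))
m=(H>165)&(S>60)&(P[...,2]>184)&(P[...,2]<198)&(P[...,0]>500);q=P[m]
print(len(q),q.min(0).round(1),q.max(0).round(1)); c=cv2.fitEllipse(q[:,:2].astype(np.float32)); print('rim',c, np.median(q[:,2]))
d=o['top'];P=pts(d);H,S,V=cv2.split(cv2.cvtColor(d['frame'],cv2.COLOR_RGB2HSV))
for n,d in o.items():
  P=pts(d);H,S,V=cv2.split(cv2.cvtColor(d['frame'],cv2.COLOR_RGB2HSV))
  m=((H>165)|(H<8))&(S>60)&(abs(P[...,1]+155)<60)&(P[...,0]>530)&(P[...,0]<650)
  q=P[m&(P[...,2]>182)&(P[...,2]<198)]; print(n,'rim',len(q),(q.min(0)/2+q.max(0)/2).round(1),cv2.minEnclosingCircle(q[:,:2].astype(np.float32)))
  q=P[m&(P[...,0]<562)&(P[...,2]>105)&(P[...,2]<182)];print('handle',len(q),q.mean(0).round(1),q.min(0).round(1),q.max(0).round(1))
"
```

```text
9.825 [574.3  96.1 259.7] [-0.1 -0.7 -0.5] 85.34127957605565
200 [600.78664893  91.68260314 175.70003092] [10.74789412 10.75387325  1.16355252] [580.25908735  72.22266976 172.1710037 ] [620.30288192 113.94876386 178.28898539]
261 [ 577.2 -183.7  184. ] [ 643.1 -116.9  192.3]
rim ((609.5859375, -150.46559143066406), (62.9820671081543, 63.66583251953125), 25.12326431274414) 188.07504046218912
scene rim 335 [ 609.6 -150.3  187.1] ((610.1591186523438, -150.01426696777344), 34.43443298339844)
handle 111 [ 552.7 -160.   145.9] [ 544.3 -163.8  117.7] [ 561.8 -153.2  176.3]
top rim 160 [ 609.1 -148.2  188.4] ((608.4016723632812, -148.6796417236328), 33.63520812988281)
handle 58 [ 551.4 -155.9  156.2] [ 539.9 -161.9  118.3] [ 561.9 -151.7  179.1]
```

View pics/g_scene.png

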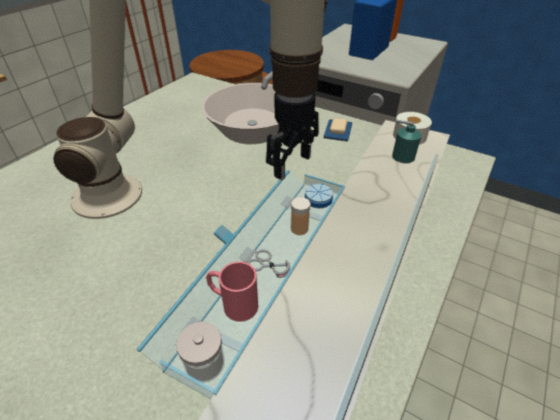

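```bash
python3 - <<'E'
from h import *
print(rel(551.5,-158,250,.148)); print(read_state()["joints"].round(3))
E
```

```text
(array([ 1.00e-03, -1.02e+00,  3.90e-02]), np.float64(-0.3), 'cur psi', np.float64(-0.088), array([574.3,  96.1, 259.7]), 9.825)
[ 4.430e-01  3.040e-01 -7.500e-02 -1.000e-03 -1.194e+00 -2.102e+00]
```

>>> play_rows:
  targets:
    - {"tx":0,"ty":-0.2,"tz":0.0,"spin":0,"gripper":-1}
    - {"tx":0,"ty":-0.4,"tz":0.0,"spin":-0.1,"gripper":-1}
    - {"tx":0,"ty":-0.6,"tz":0.0,"spin":-0.2,"gripper":-1}
    - {"tx":0,"ty":-0.8,"tz":0.0,"spin":-0.3,"gripper":-1}
    - {"tx":0,"ty":-1.0,"tz":0.0,"spin":-0.3,"gripper":-1}
    - {"tx":0,"ty":-1.0,"tz":0.12,"spin":-0.3,"gripper":-1}
    - {"tx":0,"ty":-1.0,"tz":0.12,"spin":-0.3,"gripper":-1}
    - {"tx":0,"ty":-1.0,"tz":0.12,"spin":-0.3,"gripper":-1}

```text
clock: 10.82
position: [553.4, -152.6, 231.2]
ee_rot: [-0.074, 0.997, -0.0, -0.0]
contact_force: [0.7, -0.2, -0.0]
gripper_width: 85.3
```

```bash
python3 - <<'E'
from h import *
print(rel(551.5,-158,150,.148)); print(read_state()["joints"].round(3))
E
```

```text
(array([ 0.01 , -0.02 ,  0.325]), np.float64(0.001), 'cur psi', np.float64(0.149), array([ 553.4, -152.6,  231.2]), 10.825)
[ 1.300e-02  3.090e-01 -1.420e-01  1.000e-03 -1.121e+00 -1.436e+00]
```

>>> play_rows:
  targets:
    - {"tx":0.01,"ty":-0.02,"tz":0.1,"spin":0,"gripper":-1}
    - {"tx":0.01,"ty":-0.02,"tz":0.2,"spin":0,"gripper":-1}
    - {"tx":0.01,"ty":-0.02,"tz":0.3,"spin":0,"gripper":-1}
    - {"tx":0.01,"ty":-0.02,"tz":0.325,"spin":0,"gripper":-1}
    - {"tx":0.01,"ty":-0.02,"tz":0.325,"spin":0,"gripper":-1}
    - {"tx":0.01,"ty":-0.02,"tz":0.325,"spin":0,"gripper":-1}

```text
clock: 11.58
position: [552.4, -158.0, 151.5]
ee_rot: [-0.074, 0.997, -0.0, 0.001]
contact_force: [0.1, -0.3, -0.5]
gripper_width: 85.2
```

```bash
python3 - <<'E'
from h import *
print(rel(551.5,-158,150,.148));look("i",220,340,150,300,5)
E
```

```text
(array([0.004, 0.001, 0.006]), np.float64(0.001), 'cur psi', np.float64(0.149), array([ 552.4, -158. ,  151.5]), 11.575)
11.675 [ 552.1 -158.1  151.3] [ 0.6  0.1 -0.6] 85.23390290290959
```

View pics/i_z.png

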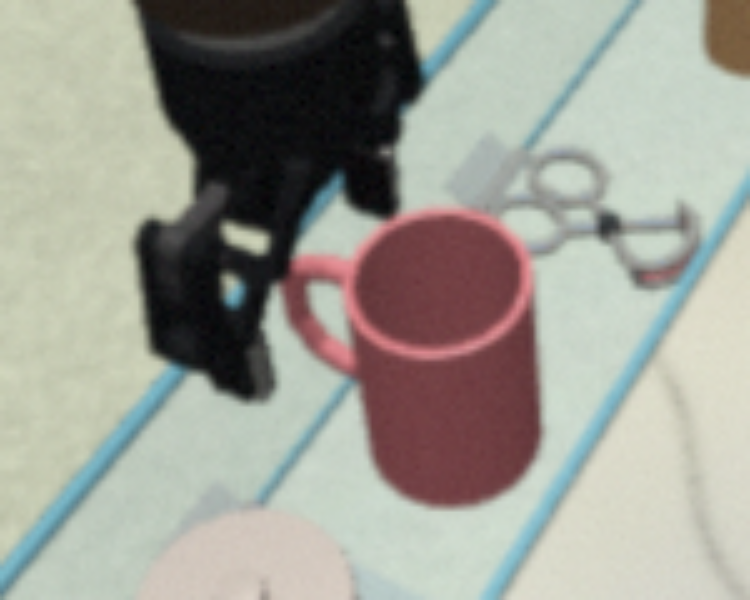

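>>> play_rows:
  targets:
    - {"tx":0,"ty":0,"tz":0,"spin":0,"gripper":0}
    - {"tx":0,"ty":0,"tz":0,"spin":0,"gripper":0.4}
    - {"tx":0,"ty":0,"tz":0,"spin":0,"gripper":0.6}
    - {"tx":0,"ty":0,"tz":0,"spin":0,"gripper":0.7}
    - {"tx":0,"ty":0,"tz":0,"spin":0,"gripper":0.8}
    - {"tx":0,"ty":0,"tz":0,"spin":0,"gripper":0.85}
    - {"tx":0,"ty":0,"tz":0,"spin":0,"gripper":0.85}

```text
clock: 12.55
position: [551.5, -158.2, 150.1]
ee_rot: [-0.074, 0.997, -0.0, 0.0]
contact_force: [-0.2, -1.9, -0.2]
gripper_width: 8.5
```

```bash
python3 - <<'E'
from h import *
look("j",220,340,150,300,5)
E
```

```text
12.65 [ 551.5 -158.2  150.1] [-0.5 -0.1  0.3] 8.738705042073729
```

View pics/j_z.png

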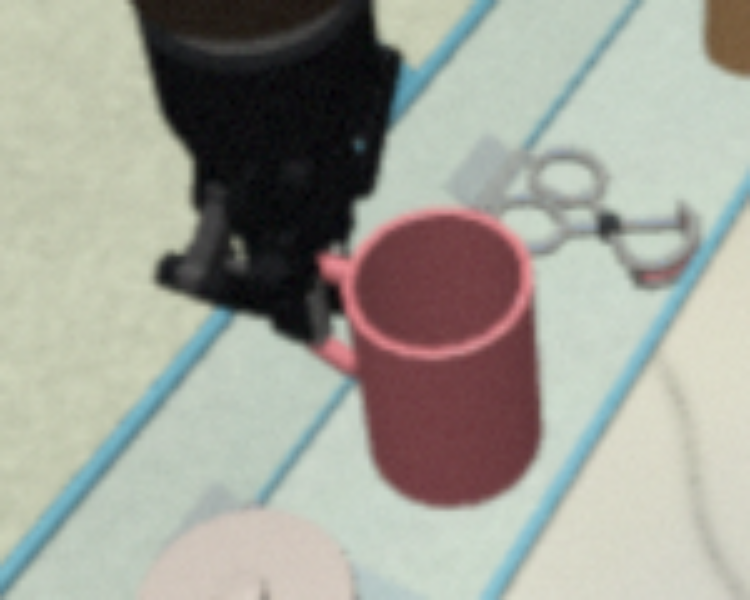

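Handle is pinched (bar between pads at ~(320,310)) and the mug hasn't moved. Turning it in arcs.

>>> play_rows:
  targets:
    - {"tx":-0.0008,"ty":0.019,"tz":0,"spin":0.104,"gripper":0.85}
    - {"tx":-0.003,"ty":0.038,"tz":0,"spin":0.207,"gripper":0.85}
    - {"tx":-0.007,"ty":0.056,"tz":0,"spin":0.311,"gripper":0.85}
    - {"tx":-0.012,"ty":0.074,"tz":0,"spin":0.415,"gripper":0.85}
    - {"tx":-0.019,"ty":0.092,"tz":0,"spin":0.519,"gripper":0.85}
    - {"tx":-0.027,"ty":0.109,"tz":0,"spin":0.622,"gripper":0.85}

```text
clock: 13.4
position: [554.0, -130.0, 150.1]
ee_rot: [0.171, 0.985, -0.0, -0.0]
contact_force: [0.0, 0.8, 0.8]
gripper_width: 9.0
```

>>> play_rows:
  targets:
    - {"tx":-0.0008,"ty":0.019,"tz":0,"spin":0.104,"gripper":0.85}
    - {"tx":-0.003,"ty":0.038,"tz":0,"spin":0.207,"gripper":0.85}
    - {"tx":-0.007,"ty":0.056,"tz":0,"spin":0.311,"gripper":0.85}
    - {"tx":-0.012,"ty":0.074,"tz":0,"spin":0.415,"gripper":0.85}
    - {"tx":-0.019,"ty":0.092,"tz":0,"spin":0.519,"gripper":0.85}
    - {"tx":-0.027,"ty":0.109,"tz":0,"spin":0.622,"gripper":0.85}

```text
clock: 14.15
position: [569.6, -106.5, 150.1]
ee_rot: [0.404, 0.915, 0.0, -0.0]
contact_force: [-0.5, 0.4, 1.7]
gripper_width: 8.9
```

```bash
python3 - <<'E'
from h import *
look("k",200,340,150,320,4);print(rel(0,0,0),read_state()["joints"].round(3))
E
```

```text
14.25 [ 569.8 -106.5  150.1] [-0.8 -0.5  1.1] 8.95266498486987
(array([ 1.855, -1.392,  0.6  ]), 0, 'cur psi', np.float64(-0.829), array([ 569.8, -106.5,  150.1]), 14.25) [ 0.095  0.393 -0.237  0.    -0.94  -2.494]
```

View pics/k_z.png

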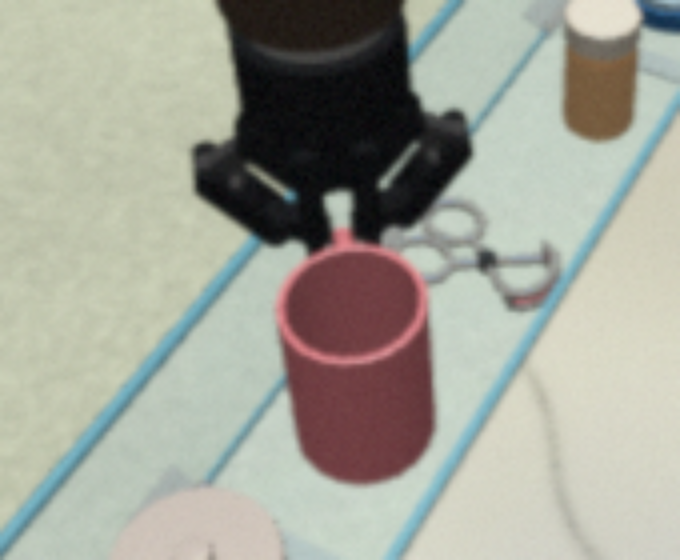

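>>> play_rows:
  targets:
    - {"tx":-0.0008,"ty":0.019,"tz":0,"spin":0.104,"gripper":0.85}
    - {"tx":-0.003,"ty":0.038,"tz":0,"spin":0.207,"gripper":0.85}
    - {"tx":-0.007,"ty":0.056,"tz":0,"spin":0.311,"gripper":0.85}
    - {"tx":-0.012,"ty":0.074,"tz":0,"spin":0.415,"gripper":0.85}
    - {"tx":-0.019,"ty":0.092,"tz":0,"spin":0.519,"gripper":0.85}
    - {"tx":-0.027,"ty":0.109,"tz":0,"spin":0.622,"gripper":0.85}
    - {"tx":-0.027,"ty":0.109,"tz":0,"spin":0.622,"gripper":0.85}

```text
clock: 15.12
position: [594.4, -93.3, 150.2]
ee_rot: [0.611, 0.791, 0.0, 0.0]
contact_force: [-1.8, 0.7, 1.1]
gripper_width: 9.0
```

>>> play_rows:
  targets:
    - {"tx":0,"ty":0,"tz":0,"spin":0,"gripper":0.7}
    - {"tx":0,"ty":0,"tz":0,"spin":0,"gripper":0.5}
    - {"tx":0,"ty":0,"tz":0,"spin":0,"gripper":0.2}
    - {"tx":0,"ty":0,"tz":0,"spin":0,"gripper":0}
    - {"tx":0,"ty":0,"tz":0,"spin":0,"gripper":0}
    - {"tx":0,"ty":0,"tz":-0.15,"spin":0,"gripper":0}
    - {"tx":0,"ty":0,"tz":-0.3,"spin":0,"gripper":0}
    - {"tx":0,"ty":0,"tz":-0.44,"spin":0,"gripper":0}
    - {"tx":0,"ty":0,"tz":-0.44,"spin":0,"gripper":0}

```text
clock: 16.25
position: [595.8, -93.4, 263.8]
ee_rot: [0.612, 0.791, 0.002, 0.003]
contact_force: [-0.2, 0.7, -0.2]
gripper_width: 42.8
```

```bash
python3 - <<'E'
from h import *
o=look("l",150,385,130,360,2.5);print(rel(0,0,0),read_state()["joints"].round(3))
d=o['scene'];P=pts(d);H,S,V=cv2.split(cv2.cvtColor(d['frame'],cv2.COLOR_RGB2HSV))
m=((H>165)|(H<8))&(S>60)&(abs(P[...,1]+130)<80)&(P[...,0]>530)&(P[...,0]<670)
q=P[m&(P[...,2]>182)&(P[...,2]<198)]; print('rim',cv2.minEnclosingCircle(q[:,:2].astype(np.float32)))
q=P[m&(P[...,1]>-105)&(P[...,2]>105)&(P[...,2]<182)];print('handle',len(q),q.mean(0).round(1),q.min(0).round(1),q.max(0).round(1))
E
```

```text
16.35 [593.9 -93.2 259.9] [-0.8 -0.1 -0.8] 42.735315026006845
(array([ 0.955, -2.207,  1.04 ]), 0, 'cur psi', np.float64(-1.318), array([593.9, -93.2, 259.9]), 16.35) [ 1.130e-01  3.350e-01 -3.000e-02 -1.000e-03 -1.206e+00 -3.002e+00]
rim ((609.61962890625, -148.63363647460938), 34.48850631713867)
handle 41 [598.2 -93.7 164.6] [ 594.7 -104.6  138.8] [601.7 -83.6 177.1]
```

View pics/l_z.png

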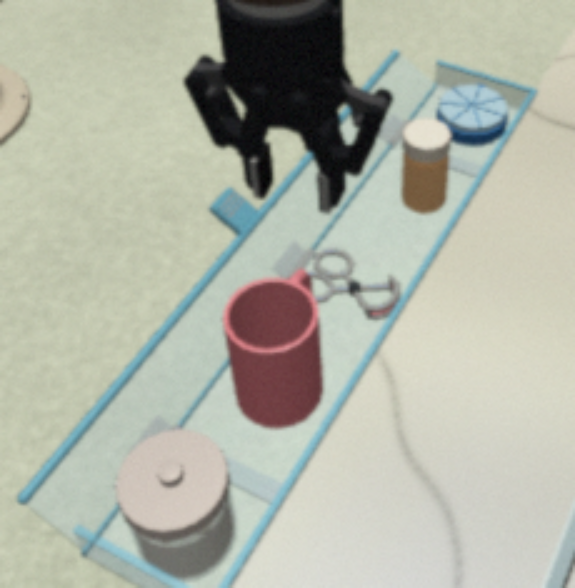

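```bash
python3 - <<'E'
from h import *
print(rel(430,-47,255,.083))
d=load("l","top")
P=pts(d);H,S,V=cv2.split(cv2.cvtColor(d['frame'],cv2.COLOR_RGB2HSV))
m=(H>90)&(H<110)&(S>60)&(P[...,0]<515)&(P[...,0]>440)&(P[...,1]>-70)&(P[...,1]<0);q=P[m];
for a in q[np.argsort(q[:,0])][::6]: print(a.round(1))
E
```

```text
(array([ 0.343, -0.589,  0.02 ]), np.float64(-1.784), 'cur psi', np.float64(-1.318), array([593.9, -93.2, 259.9]), 16.35)
[467.1 -31.5 136. ]
[469.7 -35.8 144.1]
[470.  -47.6 142.4]
[472.1 -35.6 146.4]
[472.5 -51.9 147.4]
[474.5 -37.9 146.2]
[474.8 -52.2 142.5]
[476.8 -38.1 141.8]
[477.1 -52.  144.5]
[481.2 -26.4 140. ]
[481.5 -43.  137.4]
[483.7 -33.4 139.8]
[486.3 -47.9 133.6]
[488.4 -33.5 137. ]
[488.7 -47.6 138.1]
[490.7 -33.4 137.4]
[491.  -47.9 131.3]
[493.  -31.3 131.7]
[493.3 -45.3 134.7]
[494.9 -10.1 123.4]
[495.5 -35.9 132.2]
[495.8 -50.1 132.8]
[497.4 -12.4 125.6]
[497.7 -26.5 130.5]
[498.  -40.6 133.3]
[499.5  -0.5 121.3]
[499.8 -14.7 127.6]
[500.1 -29.1 124.6]
[500.4 -41.2 122.1]
[500.7 -57.6 126.3]
[502.3 -19.5 125.1]
[502.6 -33.9 123.8]
[502.9 -48.3 122.5]
[503.2 -62.1 129.7]
[505.7 -62.6 122.7]
```

Grip centre is at y≈-41, tip at x≈470, z≈142. Move in front of it.

>>> play_rows:
  targets:
    - {"tx":0.07,"ty":-0.12,"tz":0,"spin":-0.2,"gripper":1}
    - {"tx":0.14,"ty":-0.24,"tz":0,"spin":-0.4,"gripper":1}
    - {"tx":0.21,"ty":-0.36,"tz":0,"spin":-0.6,"gripper":1}
    - {"tx":0.28,"ty":-0.48,"tz":0,"spin":-0.8,"gripper":1}
    - {"tx":0.343,"ty":-0.589,"tz":0,"spin":-1.0,"gripper":1}
    - {"tx":0.343,"ty":-0.589,"tz":0,"spin":-1.0,"gripper":1}

```text
clock: 17.1
position: [427.9, -47.1, 259.2]
ee_rot: [0.263, 0.965, -0.0, -0.001]
contact_force: [-0.5, -0.2, 0.2]
gripper_width: 0.1
```

>>> play_rows:
  targets:
    - {"tx":0,"ty":0,"tz":0,"spin":-0.2,"gripper":1}
    - {"tx":0,"ty":0,"tz":0,"spin":-0.4,"gripper":1}
    - {"tx":0,"ty":0,"tz":0,"spin":-0.6,"gripper":1}
    - {"tx":0,"ty":0,"tz":0,"spin":-0.784,"gripper":1}
    - {"tx":0,"ty":0,"tz":0,"spin":-0.784,"gripper":1}
    - {"tx":0,"ty":0,"tz":0,"spin":-0.784,"gripper":1}

```text
clock: 17.85
position: [430.4, -47.3, 259.5]
ee_rot: [-0.04, 0.999, -0.0, -0.001]
contact_force: [-0.8, -0.7, 0.9]
gripper_width: -0.3
```

```bash
python3 - <<'E'
from h import *
print(rel(430,-47,132,.083))
E
```

```text
(array([0.001, 0.001, 0.51 ]), np.float64(-0.003), 'cur psi', np.float64(0.081), array([430.4, -47.3, 259.5]), 17.85)
```

>>> play_rows:
  targets:
    - {"tx":0,"ty":0,"tz":0.2,"spin":0,"gripper":1}
    - {"tx":0,"ty":0,"tz":0.4,"spin":0,"gripper":1}
    - {"tx":0,"ty":0,"tz":0.5,"spin":0,"gripper":1}
    - {"tx":0,"ty":0,"tz":0.5,"spin":0,"gripper":1}
    - {"tx":-0.04,"ty":0,"tz":0.5,"spin":0,"gripper":1}
    - {"tx":-0.08,"ty":0,"tz":0.5,"spin":0,"gripper":1}
    - {"tx":-0.12,"ty":0,"tz":0.5,"spin":0,"gripper":1}
    - {"tx":-0.16,"ty":0,"tz":0.5,"spin":0,"gripper":1}
    - {"tx":-0.2,"ty":0,"tz":0.5,"spin":0,"gripper":1}
    - {"tx":-0.24,"ty":0,"tz":0.5,"spin":0,"gripper":1}
    - {"tx":-0.24,"ty":0,"tz":0.5,"spin":0,"gripper":1}

```text
clock: 19.23
position: [451.5, -45.8, 124.9]
ee_rot: [-0.035, 0.998, -0.001, -0.045]
contact_force: [-66.4, 16.4, 23.7]
gripper_width: -0.2
```

```bash
python3 - <<'E'
from h import *
look("m",150,330,150,330,3.3)
E
```

```text
19.325 [451.5 -45.8 124.9] [-65.9  16.3  22.9] -0.1795899606086543
```

View pics/m_z.png

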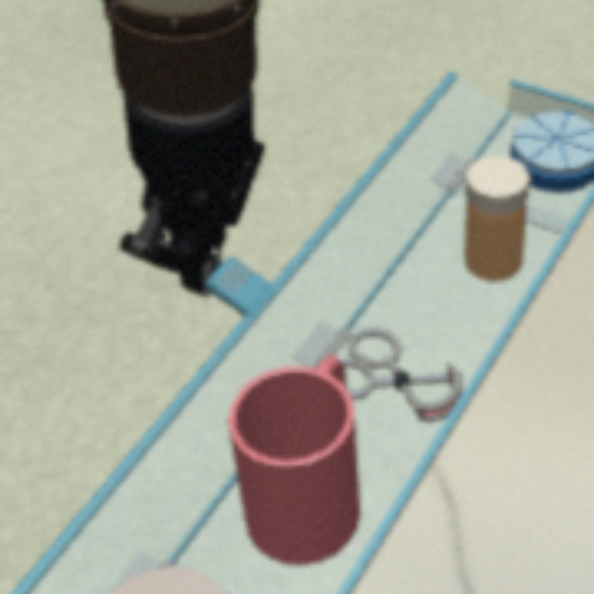

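>>> play_rows:
  targets:
    - {"tx":0.15,"ty":0,"tz":0,"spin":0,"gripper":1}
    - {"tx":0.25,"ty":0,"tz":0,"spin":0,"gripper":1}
    - {"tx":0.3,"ty":0,"tz":-0.1,"spin":0,"gripper":0.5}
    - {"tx":0.3,"ty":0,"tz":-0.3,"spin":0,"gripper":0.0}
    - {"tx":0.3,"ty":0,"tz":-0.3,"spin":0,"gripper":-0.2}
    - {"tx":0.3,"ty":0,"tz":-0.3,"spin":0,"gripper":-0.2}

```text
clock: 20.08
position: [415.5, -48.3, 210.4]
ee_rot: [-0.041, 0.999, 0.0, 0.001]
contact_force: [-0.3, 0.2, 0.1]
gripper_width: 51.1
```

```bash
python3 - <<'E'
from h import *
o=look("n",150,330,150,330,3.3)
d=o["top"];s=o["scene"]
for nm,d in o.items():
    P=pts(d);H,S,V=cv2.split(cv2.cvtColor(d['frame'],cv2.COLOR_RGB2HSV))
    m=(H>90)&(H<110)&(S>60)&(P[...,0]<540)&(P[...,0]>420)&(P[...,1]>-70)&(P[...,1]<-10);q=P[m]
    for a in q[np.argsort(q[:,0])][::15]: print(nm,a.round(1))
    m2=m&(P[...,2]>133);q=P[m2];print(q[:,1].min(),q[:,1].max(),q.mean(0))
print(rel(484,-42,200,.083))
E
```

```text
20.175 [414.9 -48.5 209.3] [-0.  -0.5 -0.4] 50.94212890693352
scene [420.1 -21.8 220.6]
scene [426.8 -44.3 279.1]
scene [434.  -33.9 297.1]
scene [450.1 -57.9 334.9]
scene [453.  -51.4 330. ]
scene [469.3 -33.8 134.4]
scene [471.9 -33.8 132.6]
scene [475.  -51.4 133.9]
scene [478.1 -52.5 130.4]
scene [480.7 -35.  129. ]
scene [484.5 -46.8 128.9]
scene [486.5 -28.5 126.6]
scene [488.9 -49.7 124.4]
scene [491.7 -32.2 123.2]
scene [493.7 -24.3 120.5]
scene [496.3 -20.8 118.9]
scene [497.9 -30.2 118.5]
scene [499.3 -39.3 117.8]
scene [500.4 -54.7 119.7]
scene [502.1 -46.3 119.4]
-69.89013005509179 -11.341353511404975 [449.1060048  -43.66673124 253.63904387]
top [464.7 -29.3 135.3]
top [467.3 -36.1 139.2]
top [469.8 -45.6 136.1]
top [472.4 -52.4 140.7]
top [476.9 -48.1 132.8]
top [481.4 -40.9 133.3]
top [485.8 -26.8 129.5]
top [488.3 -31.6 126.8]
top [490.8 -38.9 123. ]
top [493.3 -43.4 126.9]
top [495.5 -36.3 125.2]
top [497.7 -26.8 124.3]
top [498.5 -62.7 123.3]
top [500.6 -50.8 121.7]
-52.9553930419811 -26.739908521656385 [471.0150559  -39.66091823 135.87275641]
(array([-0.278,  0.003,  0.037]), np.float64(0.0), 'cur psi', np.float64(0.083), array([414.9, -48.5, 209.3]), 20.175)
```

View pics/n_top.png

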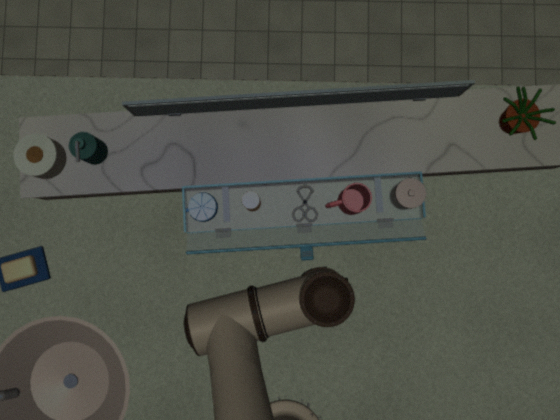

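```bash
python3 - <<'E'
from h import *
print(rel(473.5,-41,127,.083))
E
```

```text
(array([-0.237,  0.011,  0.329]), np.float64(0.0), 'cur psi', np.float64(0.083), array([414.9, -48.5, 209.3]), 20.175)
```

>>> play_rows:
  targets:
    - {"tx":-0.12,"ty":0.011,"tz":0,"spin":0,"gripper":-0.5}
    - {"tx":-0.237,"ty":0.011,"tz":0,"spin":0,"gripper":-0.5}
    - {"tx":-0.237,"ty":0.011,"tz":0,"spin":0,"gripper":-0.5}
    - {"tx":-0.237,"ty":0.011,"tz":0.1,"spin":0,"gripper":-0.5}
    - {"tx":-0.237,"ty":0.011,"tz":0.2,"spin":0,"gripper":-0.5}
    - {"tx":-0.237,"ty":0.011,"tz":0.3,"spin":0,"gripper":-0.5}
    - {"tx":-0.237,"ty":0.011,"tz":0.329,"spin":0,"gripper":-0.5}
    - {"tx":-0.237,"ty":0.011,"tz":0.329,"spin":0,"gripper":-0.5}
    - {"tx":-0.237,"ty":0.011,"tz":0.329,"spin":0,"gripper":-0.5}

```text
clock: 21.3
position: [474.6, -40.7, 128.7]
ee_rot: [-0.042, 0.999, 0.0, 0.001]
contact_force: [0.2, 0.1, 0.9]
gripper_width: 64.2
```

```bash
python3 - <<'E'
from h import *
look("o",180,290,170,310,5)
E
```

```text
21.4 [474.6 -40.6 128.7] [ 0.1 -0.4 -0. ] 64.06465679719861
```

View pics/o_z.png

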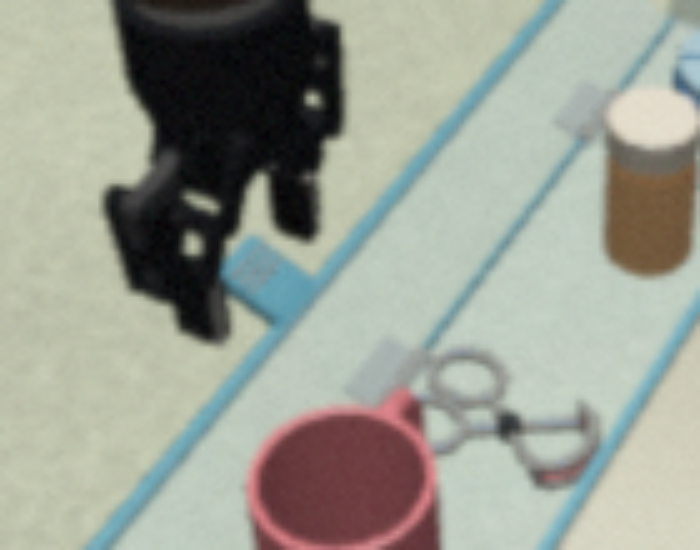

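>>> play_rows:
  targets:
    - {"tx":0,"ty":0,"tz":0,"spin":0,"gripper":0}
    - {"tx":0,"ty":0,"tz":0,"spin":0,"gripper":0.2}
    - {"tx":0,"ty":0,"tz":0,"spin":0,"gripper":0.33}
    - {"tx":0,"ty":0,"tz":0,"spin":0,"gripper":0.36}
    - {"tx":0,"ty":0,"tz":0,"spin":0,"gripper":0.36}

```text
clock: 22.02
position: [474.0, -40.6, 127.9]
ee_rot: [-0.042, 0.999, 0.0, -0.0]
contact_force: [-1.6, 2.1, 3.3]
gripper_width: 28.7
```

>>> play_rows:
  targets:
    - {"tx":-0.008,"ty":0,"tz":-0.015,"spin":0,"gripper":0.36}
    - {"tx":-0.016,"ty":0,"tz":-0.029,"spin":0,"gripper":0.36}
    - {"tx":-0.026,"ty":0,"tz":-0.043,"spin":0,"gripper":0.36}
    - {"tx":-0.036,"ty":0,"tz":-0.056,"spin":0,"gripper":0.36}
    - {"tx":-0.036,"ty":0,"tz":-0.056,"spin":0,"gripper":0.36}

```text
clock: 22.65
position: [482.7, -39.9, 141.6]
ee_rot: [-0.042, 0.999, 0.0, -0.001]
contact_force: [0.7, 4.2, -9.4]
gripper_width: 28.5
```

>>> play_rows:
  targets:
    - {"tx":-0.011,"ty":0,"tz":-0.013,"spin":0,"gripper":0.36}
    - {"tx":-0.022,"ty":0,"tz":-0.025,"spin":0,"gripper":0.36}
    - {"tx":-0.034,"ty":0,"tz":-0.037,"spin":0,"gripper":0.36}
    - {"tx":-0.046,"ty":0,"tz":-0.048,"spin":0,"gripper":0.36}
    - {"tx":-0.059,"ty":0,"tz":-0.058,"spin":0,"gripper":0.36}
    - {"tx":-0.072,"ty":0,"tz":-0.068,"spin":0,"gripper":0.36}
    - {"tx":-0.072,"ty":0,"tz":-0.068,"spin":0,"gripper":0.36}

```text
clock: 23.52
position: [501.2, -38.4, 158.9]
ee_rot: [-0.042, 0.999, 0.0, 0.0]
contact_force: [0.3, 5.0, -11.6]
gripper_width: 28.8
```

```bash
python3 - <<'E'
from h import *
look("p",180,290,170,310,5)
E
```

```text
23.625 [501.2 -38.4 158.9] [  1.1   5.3 -12.1] 28.162551986208292
```

View pics/p_z.png

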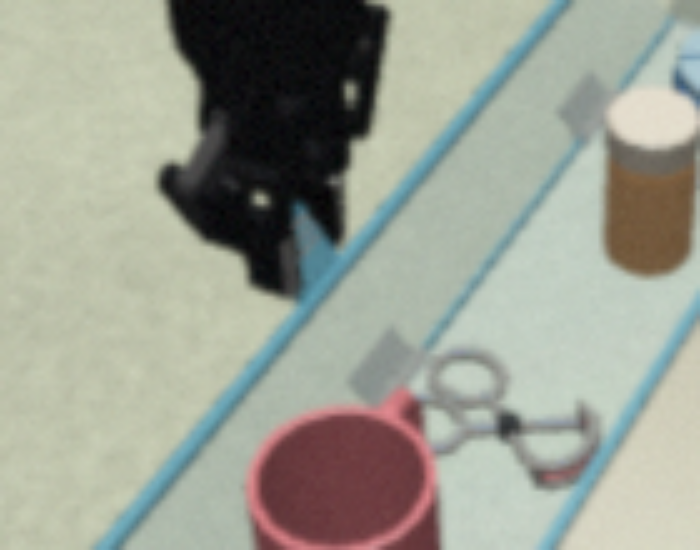

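>>> play_rows:
  targets:
    - {"tx":-0.014,"ty":0,"tz":-0.006,"spin":0,"gripper":0.36}
    - {"tx":-0.028,"ty":0,"tz":-0.012,"spin":0,"gripper":0.36}
    - {"tx":-0.043,"ty":0,"tz":-0.019,"spin":0,"gripper":0.36}
    - {"tx":-0.058,"ty":0,"tz":-0.025,"spin":0,"gripper":0.36}
    - {"tx":-0.074,"ty":0,"tz":-0.03,"spin":0,"gripper":0.36}
    - {"tx":-0.09,"ty":0,"tz":-0.035,"spin":0,"gripper":0.36}
    - {"tx":-0.106,"ty":0,"tz":-0.039,"spin":0,"gripper":0.36}
    - {"tx":-0.122,"ty":0,"tz":-0.043,"spin":0,"gripper":0.36}
    - {"tx":-0.138,"ty":0,"tz":-0.046,"spin":0,"gripper":0.36}
    - {"tx":-0.154,"ty":0,"tz":-0.048,"spin":0,"gripper":0.36}
    - {"tx":-0.154,"ty":0,"tz":-0.048,"spin":0,"gripper":0.36}

```text
clock: 25.0
position: [538.0, -35.3, 171.9]
ee_rot: [-0.042, 0.999, -0.0, -0.001]
contact_force: [-6.2, 6.1, -4.1]
gripper_width: 28.3
```

```bash
python3 - <<'E'
from h import *
look("q",150,290,170,330,4.5)
E
```

```text
25.1 [538.  -35.3 171.9] [-5.   6.1 -3.8] 28.552330306213392
```

View pics/q_z.png

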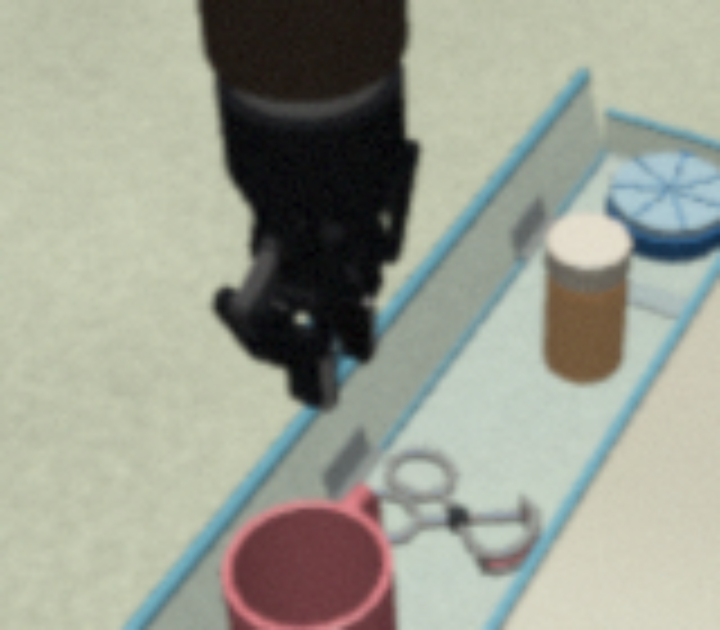

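>>> play_rows:
  targets:
    - {"tx":-0.012,"ty":0,"tz":-0.001,"spin":0,"gripper":0.36}
    - {"tx":-0.024,"ty":0,"tz":-0.002,"spin":0,"gripper":0.36}
    - {"tx":-0.036,"ty":0,"tz":-0.002,"spin":0,"gripper":0.36}
    - {"tx":-0.036,"ty":0,"tz":-0.002,"spin":0,"gripper":0.36}

```text
clock: 25.6
position: [546.7, -34.6, 172.5]
ee_rot: [-0.042, 0.999, -0.0, -0.002]
contact_force: [-6.2, 6.5, -2.0]
gripper_width: 28.7
```

>>> play_rows:
  targets:
    - {"tx":-0.01,"ty":0,"tz":0,"spin":0,"gripper":0.36}
    - {"tx":-0.02,"ty":0,"tz":0,"spin":0,"gripper":0.36}
    - {"tx":-0.02,"ty":0,"tz":0,"spin":0,"gripper":0.36}

```text
clock: 25.98
position: [552.2, -34.1, 172.4]
ee_rot: [-0.042, 0.999, -0.0, -0.001]
contact_force: [-4.9, 5.7, -5.3]
gripper_width: 28.4
```

```bash
python3 - <<'E'
from h import *
o=look("r",150,290,170,330,4.5)
d=o["scene"];P=pts(d);H,S,V=cv2.split(cv2.cvtColor(d['frame'],cv2.COLOR_RGB2HSV))
m=(H>90)&(H<112)&(S>70)&(P[...,0]<575)&(P[...,0]>480)&(P[...,2]>138)&(P[...,2]<165);q=P[m]
n=np.array([.9965,.083]);t=np.array([-.083,.9965]);o0=np.array([549,-37])
a=(q[:,:2]-o0)@n;b=(q[:,:2]-o0)@t
for lo in range(-300,300,60):
    w=(b>lo)&(b<lo+60)
    if w.sum()>3: print(lo,w.sum(),np.median(a[w]).round(1),np.median(q[w,2]).round(1))
E
```

```text
26.075 [552.2 -34.1 172.4] [-4.8  5.4 -3.6] 28.098714961080887
-300 113 -5.6 150.2
-240 128 -5.7 150.2
-180 104 -5.7 150.2
-120 79 -5.9 150.6
-60 59 -5.6 150.4
0 5 -4.4 149.5
60 57 -5.5 150.6
120 48 -5.9 150.3
180 38 -5.4 150.5
240 29 -5.8 150.6
```

View pics/r_z.png

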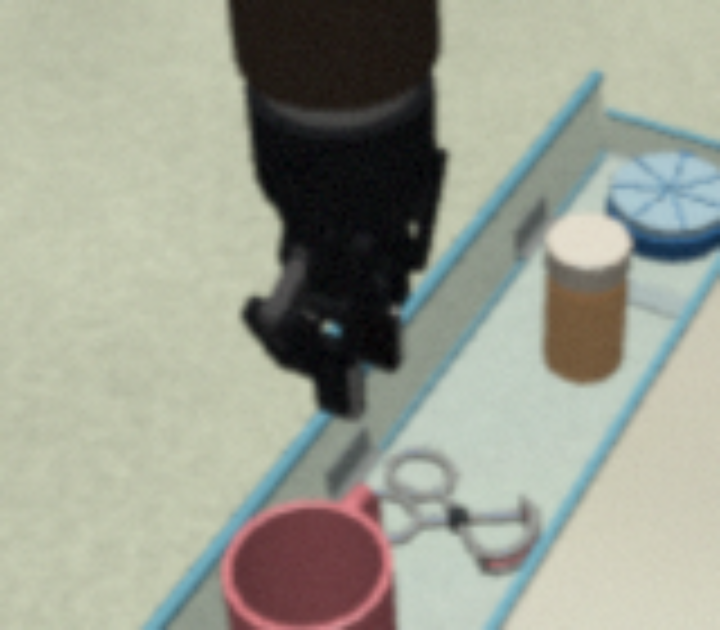

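>>> play_rows:
  targets:
    - {"tx":-0.01,"ty":0,"tz":0,"spin":0,"gripper":0.36}
    - {"tx":-0.015,"ty":0,"tz":0,"spin":0,"gripper":0.36}
    - {"tx":-0.015,"ty":0,"tz":0,"spin":0,"gripper":0.36}

```text
clock: 26.45
position: [555.8, -33.8, 172.3]
ee_rot: [-0.042, 0.999, -0.0, -0.001]
contact_force: [-5.3, 5.2, -5.4]
gripper_width: 28.3
```

>>> play_rows:
  targets:
    - {"tx":-0.01,"ty":0,"tz":0,"spin":0,"gripper":0.36}
    - {"tx":-0.015,"ty":0,"tz":0,"spin":0,"gripper":0.36}
    - {"tx":-0.015,"ty":0,"tz":0,"spin":0,"gripper":0.36}

```text
clock: 26.82
position: [559.4, -33.6, 172.1]
ee_rot: [-0.041, 0.999, -0.0, -0.001]
contact_force: [-5.4, 6.0, -4.0]
gripper_width: 27.9
```

>>> play_rows:
  targets:
    - {"tx":-0.01,"ty":0,"tz":0,"spin":0,"gripper":0.36}
    - {"tx":-0.01,"ty":0,"tz":0,"spin":0,"gripper":0.36}

```text
clock: 27.08
position: [559.7, -33.6, 172.0]
ee_rot: [-0.041, 0.999, -0.0, -0.004]
contact_force: [-10.8, 6.1, -1.7]
gripper_width: 28.0
```

```bash
cat > fl.py <<'E'
from h import *
def flap(o):
    d=o["scene"];P=pts(d);H,S,V=cv2.split(cv2.cvtColor(d['frame'],cv2.COLOR_RGB2HSV))
    m=(H>90)&(H<112)&(S>70)&(P[...,0]<600)&(P[...,0]>480)&(P[...,2]>138)&(P[...,2]<165);q=P[m]
    n=np.array([.9965,.083]);t=np.array([-.083,.9965]);o0=np.array([549,-37])
    a=(q[:,:2]-o0)@n;b=(q[:,:2]-o0)@t
    for lo in range(-300,300,60):
        w=(b>lo)&(b<lo+60)
        if w.sum()>3: print(lo,w.sum(),np.median(a[w]).round(1),np.median(q[w,2]).round(1))
E
python3 -c "
from fl import *
flap(look('s',150,290,170,330,4.5))"
```

```text
27.175 [559.7 -33.6 172. ] [-10.9   6.5  -1. ] 28.664232462284613
-300 116 -1.0 150.5
-240 125 -1.4 150.7
-180 107 -1.1 150.8
-120 41 -1.7 150.8
-60 61 -1.2 151.0
60 49 -1.2 150.8
120 47 -1.2 151.3
180 39 -1.1 150.9
240 28 -1.1 151.0
```

View pics/s_z.png

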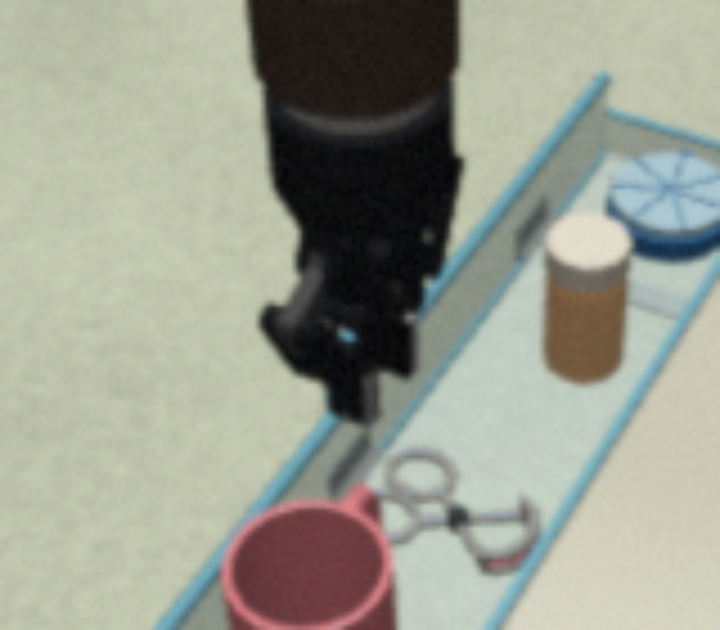

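>>> play_rows:
  targets:
    - {"tx":-0.012,"ty":0,"tz":0,"spin":0,"gripper":0.36}
    - {"tx":-0.012,"ty":0,"tz":0,"spin":0,"gripper":0.36}

```text
clock: 27.42
position: [559.9, -33.6, 171.9]
ee_rot: [-0.041, 0.999, -0.0, -0.007]
contact_force: [-16.8, 6.7, 3.4]
gripper_width: 28.0
```

Hard stop reached. Release and withdraw upward.

>>> play_rows:
  targets:
    - {"tx":0.012,"ty":0,"tz":0,"spin":0,"gripper":0.36}
    - {"tx":0.012,"ty":0,"tz":0,"spin":0,"gripper":0.25}
    - {"tx":0.012,"ty":0,"tz":0,"spin":0,"gripper":0.1}
    - {"tx":0.012,"ty":0,"tz":0,"spin":0,"gripper":-0.1}
    - {"tx":0.012,"ty":0,"tz":0,"spin":0,"gripper":-0.2}
    - {"tx":0.012,"ty":0,"tz":-0.1,"spin":0,"gripper":-0.2}
    - {"tx":0.012,"ty":0,"tz":-0.25,"spin":0,"gripper":-0.2}
    - {"tx":0.012,"ty":0,"tz":-0.4,"spin":0,"gripper":-0.2}
    - {"tx":0.4,"ty":0,"tz":-0.4,"spin":0,"gripper":-0.2}
    - {"tx":0.4,"ty":0,"tz":-0.4,"spin":0,"gripper":-0.2}
    - {"tx":0.4,"ty":0,"tz":-0.4,"spin":0,"gripper":-0.2}

```text
clock: 28.8
position: [464.9, -41.8, 272.2]
ee_rot: [-0.042, 0.999, 0.0, 0.001]
contact_force: [0.2, 0.8, 0.5]
gripper_width: 51.2
```

```bash
python3 - <<'E'
from fl import *
o=look('t',150,385,130,360,2.5);flap(o)
for n in("scene","top"):
  for tag in("a","t"):
    d=load(tag,n);P=pts(d);H,S,V=cv2.split(cv2.cvtColor(d['frame'],cv2.COLOR_RGB2HSV))
    def reg(x0,x1,y0,y1,z0,z1):
        q=P[(P[...,0]>x0)&(P[...,0]<x1)&(P[...,1]>y0)&(P[...,1]<y1)&(P[...,2]>z0)&(P[...,2]<z1)];return len(q),np.median(q,0).round(1) if len(q) else None,(q.min(0)/2+q.max(0)/2).round(1) if len(q) else None
    print(n,tag,"pill",reg(550,635,165,250,115,126),"tub",reg(575,665,-320,-225,172,184),"jar",reg(570,630,60,125,172,182),"mug",reg(560,660,-195,-110,185,195))
    # curler: dark pixels
    m=(P[...,2]>97)&(P[...,2]<118)&(P[...,1]>-75)&(P[...,1]<10)&(P[...,0]>555)&(P[...,0]<640)&(V<np.median(V[P[...,2]>0])*0.85);q=P[m];print("curler",len(q),q.mean(0).round(1) if len(q) else None)
E
```

```text
28.9 [467.1 -41.4 272. ] [ 0.6  0.5 -0.9] 51.2397404853087
-300 114 -1.2 150.6
-240 129 -1.4 150.5
-180 106 -1.1 150.7
-120 39 -1.5 150.9
-60 87 -0.6 151.5
0 61 0.0 151.1
60 58 -1.1 150.8
120 43 -0.6 150.7
180 38 -1.2 151.0
240 28 -1.0 150.9
scene a pill (399, array([588.1, 213.2, 118. ]), array([592.4, 214.9, 120.5])) tub (94, array([ 625.2, -276.6,  177.7]), array([ 624.8, -268.6,  176.8])) jar (0, None, None) mug (269, array([ 611. , -153. ,  188.2]), array([ 608.7, -150.2,  188.1]))
curler 210 [598.5 -34.5 100.8]
scene t pill (393, array([588.2, 213.3, 118. ]), array([593.7, 214.9, 120.5])) tub (94, array([ 625.5, -276.6,  178.1]), array([ 632.1, -273.6,  176.3])) jar (202, array([600.8,  91.6, 175.7]), array([600.2,  92.1, 175.4])) mug (261, array([ 611.4, -150.3,  188.2]), array([ 609.9, -148.5,  187.9]))
curler 159 [603.7 -34.1 101.1]
top a pill (626, array([587. , 215.6, 119. ]), array([593.8, 215.4, 120.5])) tub (167, array([ 624.6, -274. ,  173.2]), array([ 623.7, -273.5,  177.6])) jar (0, None, None) mug (157, array([ 608.3, -151. ,  189.1]), array([ 608.9, -148.4,  189.7]))
curler 224 [593.1 -34.7 102. ]
top t pill (622, array([587.9, 215.8, 119. ]), array([593.7, 214.8, 120.3])) tub (190, array([ 623.5, -272.6,  173.2]), array([ 623.9, -272.3,  177.6])) jar (249, array([600.1,  94.8, 176.5]), array([599.3,  95.8, 177. ])) mug (163, array([ 609.4, -148.9,  189.1]), array([ 610.1, -147.9,  189.3]))
curler 211 [594.4 -35.  101.7]
```

View pics/t_scene.png

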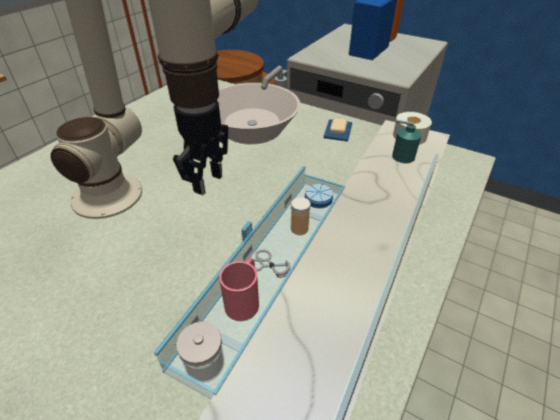

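View pics/t_top.png

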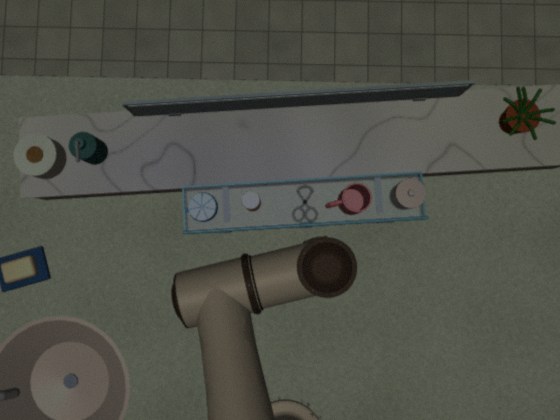

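```bash
python3 -c "
from bench import *
job_done()"
```

```text
the job is handed in; nothing more can be done
```

The job is handed in after about 29 s of the 67 s allowed. My last pictures show the jar upright, the mug turned and the flap shut. No verdict was reported.

- **Jar:** I pinched it near the lid with a light grip and lifted it so it pivoted upright. It stands with its lid up, top level at about 176 mm, and its base about 14 mm from where it lay (about 25 mm counting the rise of its origin).
- **Mug:** I turned it by its handle through about 84° so the handle lies towards the curler. Its axis stayed within about 2 mm. The handle is about 0.13–0.17 rad off the shelf line, because the last joint was near its limit.
- **Flap:** I pinched the thumb grip and swung it until the tool stalled with the force rising, so it is at its stop. The bead measures about 1 mm from x = 0, roughly 0.02 rad, within the calibration error. It stayed there after release.
- **Swab tub, pill box and curler:** In the top view they are within about 1–2 mm of where they started. One scene-view check disagreed: it put the curler about 5 mm off and the tub's outline about 9 mm off. I put that down to a changed view rather than movement, because the closed flap is in the way and the tub's median position did not move.

**First flap try failed:** I first pushed the flap's thumb grip straight in with closed fingers and it jammed. The tool read about 66 N (about 72 N in all) before I backed off. That is below the 120 N wrist limit, and the contact looked to be on the fingers rather than the gripper's body, which has the 40 N limit. I could not confirm that.

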